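# Load the swing bin and index it to the blue tray

### The job

One of the two cartons stands in the way on the side of the index stand where the blue tray is: stand that carton upright on the floor of the stand's yellow swing bin and let go of it. Then pull the red spring pin up, swing the bin one hole round towards the blue tray's side without running past that hole, and let the pin go fully home in it. Leave the other carton and everything else on the bench where it is.

Things in the scene. Friction and masses are not known exactly. Their poses are not given: they have to be found in the camera images.
- stand: fixed index stand, a round metal plate 200 mm across, top 30 mm above the bench. Origin on the bench on the vertical swing axis, z up. Its -x axis points to where the swing bin is at the start (roughly towards the robot), its y axis is to the left as seen from the robot. Five index holes, brass-rimmed, 75 mm from the axis, at -90, -45, 0, 45 and 90 degrees about z, measured from its +x axis (the far side); the pin starts in the 0 degree hole
- deck (a joint): swing angle of the deck that carries bin and pin about the stand's vertical axis, rad, 0 at the start, positive counter-clockwise seen from above: positive swings the bin (near side) to the stand's -y side (robot's right) and the knob (far side) to its +y side. Turns freely with about 0.1 N m friction once the pin is out. The holes are at 0, +-0.785 and +-1.571; stops at +-1.7. The pin has 1 mm play in a hole; released within about 3 mm of a hole it finds its own way in
- pin (a joint): how far the spring pin is pulled up, m: 0 is fully home, it is clear of the hole above 0.014 (pull it about 0.02), stop at 0.026. A spring pushes it down with 5.6 N at home and 13 N at 0.02. The pin rides on the swinging deck, so that the knob pulled up can be carried round in an arc about the stand's axis; let go between holes it rests on the plate at about 0.013
- knob (a point): grip point, on the axis of the red round knob on top of the spring pin: knob 34 mm in diameter, 46 mm tall (from 25 mm below this point to 21 mm above), 75 mm from the swing axis, opposite the bin, this point 87 mm above the bench when the pin is home. Its x axis points radially outwards from the swing axis, y tangentially, z up. Below the knob is a 27 mm steel boss on a 30 mm wide arm
- bin_floor (a point): centre of the inner floor of the yellow open bin fixed on the deck, 120 mm from the swing axis and 47.5 mm above the bench. Inside 120 mm along x (radial) by 80 mm along y (tangential), walls 4 mm thick, rim 56 mm above this point. Axes: x points towards the knob, y tangential, z up; turns with the deck
- carton_left: brown carton standing near the bin's swing path on the robot's left (stand's +y side), 90 mm along its x, 50 mm along its y, 110 mm tall, 0.25 to 0.5 kg, any yaw; origin at the centre of its underside, z up
- carton_right: the same kind of carton on the robot's right (stand's -y side), 90 x 50 x 110 mm; origin at the centre of its underside, z up
- tray_blue: blue open tray fixed on the bench to the left or the right of the stand, 220 x 160 x 55 mm, origin at the centre of its underside: it says to which side the bin must swing
- tray_grey: grey open tray of the same size fixed on the other side, to be left alone; origin at the centre of its underside
- canister: white canister with green band and black cap, 64 mm in diameter, 190 mm tall, loose, beside the far side of the stand; origin at the centre of its underside. Leave it standing
- bearings: two steel bearings stacked as one piece, 80 mm in diameter, 44 mm tall, loose, beside the far side of the stand; origin at the centre of its underside. Leave it
Not all that is in view belongs to the job. What is shaped like the carton_right but purple is not meant. What is shaped like the carton_left but purple or turquoise is not meant.

How it is judged (in metres and radians):
On the way, in this order (a step that is already met when the one before it is completed fails the run):
1. the carton on the blue tray's side stands in the bin, released, the bin still at its first hole (((y of tray_blue in the frame of stand above 0 m and horizontal distance between carton_left and bin_floor below 0.03 m and z of carton_left in the frame of bin_floor between -0.006 and 0.008 m and angle between carton_left's own z axis and vertical below 0.1 rad and contact force between the fingers and carton_left below 0.1 N and value of joint deck between -0.15 and 0.15 rad and value of joint pin below 0.005 m) or (y of tray_blue in the frame of stand below 0 m and horizontal distance between carton_right and bin_floor below 0.03 m and z of carton_right in the frame of bin_floor between -0.006 and 0.008 m and angle between carton_right's own z axis and vertical below 0.1 rad and contact force between the fingers and carton_right below 0.1 N and value of joint deck between -0.15 and 0.15 rad and value of joint pin below 0.005 m))), for 0.2 s.
2. with the carton still in the bin, the pin is pulled clear of its hole (((y of tray_blue in the frame of stand above 0 m and horizontal distance between carton_left and bin_floor below 0.03 m and z of carton_left in the frame of bin_floor between -0.006 and 0.008 m and angle between carton_left's own z axis and vertical below 0.1 rad and contact force between the fingers and carton_left below 0.1 N and value of joint pin above 0.011 m) or (y of tray_blue in the frame of stand below 0 m and horizontal distance between carton_right and bin_floor below 0.03 m and z of carton_right in the frame of bin_floor between -0.006 and 0.008 m and angle between carton_right's own z axis and vertical below 0.1 rad and contact force between the fingers and carton_right below 0.1 N and value of joint pin above 0.011 m))), for 0.05 s.
At the end, for the whole second after the job is handed in: the carton from the blue tray's side is at rest in the bin, upright within 0.1 rad, its centre within 30 mm of the bin's; the deck is within 0.05 rad of the next hole towards the blue tray (-0.785 if that tray is on the +y side, else +0.785); the pin is home within 4 mm (((y of tray_blue in the frame of stand above 0 m and horizontal distance between carton_left and bin_floor below 0.03 m and z of carton_left in the frame of bin_floor between -0.006 and 0.008 m and angle between carton_left's own z axis and vertical below 0.1 rad and contact force between the fingers and carton_left below 0.1 N and linear speed of carton_left below 0.03 m/s and value of joint deck between -0.835 and -0.735 rad and value of joint pin below 0.004 m) or (y of tray_blue in the frame of stand below 0 m and horizontal distance between carton_right and bin_floor below 0.03 m and z of carton_right in the frame of bin_floor between -0.006 and 0.008 m and angle between carton_right's own z axis and vertical below 0.1 rad and contact force between the fingers and carton_right below 0.1 N and linear speed of carton_right below 0.03 m/s and value of joint deck between 0.735 and 0.835 rad and value of joint pin below 0.004 m))); the robot touches nothing.
It fails at once if the bin swings well past the next hole (beyond 1.0 rad) (value of joint deck above 1 rad or value of joint deck below -1 rad).
It fails at once if the other carton is moved by more than 20 mm ((y of tray_blue in the frame of stand above 0 m and distance of carton_right from where it was at the start of the episode above 0.02 m) or (y of tray_blue in the frame of stand below 0 m and distance of carton_left from where it was at the start of the episode above 0.02 m)).
It fails at once if canister or bearings are moved by more than 20 mm, or the canister is tipped (distance of any of canister, bearings from where it was at the start of the episode above 0.02 m or angle between canister's own z axis and vertical above 0.3 rad).
It also fails if it takes over 54 s, if anything falls off the work surface, if the arm or the gripper's body presses on something with over 40 N, if the wrist force passes 120 N, or if a joint passes its speed limit or range.

### The arm

A 7-joint arm with a two-finger parallel gripper is mounted at the origin on the work surface. World frame = base frame: x ahead of the robot, y to its left, z up, the work surface at z = 0. Lengths are in mm, angles in rad, forces in N, time in s.
With the tool pointing down it reaches from about 400 to 875 mm from the base axis. Payload 4.4 kg.
Tool frame: the origin (TCP) lies at the centre of the arm's flange, where the gripper is bolted on; the fingertips stand 173 mm ahead of it and the grasp point (between the pads) lies 155 mm ahead of it; z points along the fingers, y is the direction in which the jaws open and shut (so a half turn about z gives the same grasp; the last joint's range is limited). The gripper opens to 85 mm and grips with 20 to 120 N. Pads are 22 mm wide; open, the fingers measure 114 mm over their backs; the gripper's body (76 mm by 85 mm) begins 54 mm behind the grasp point. The pads swing forward as they close: fully open they stand 13 mm farther back than shut.
Start: joints at [1.162, 0.628, 0.038, 1.517, -0.027, 0.996, -0.02], TCP at [218.503, -612.186, 404.713] pointing down, gripper open.
Joint ranges: [-3.06, 3.06], [-0.37, 2.12], [-1.25, 1.32], [0.18, 2.47], [-1.1, 4.24], [0.23, 1.98], [-2.94, 2.94]. Speed limits (rad/s): [2.57, 2.57, 3.14, 3.14, 3.14, 3.14, 3.14].

### API

Orientations are given as [roll, pitch, yaw] about the fixed x, y, z axes, in that order (R = Rz(yaw) Ry(pitch) Rx(roll)).
In Python, from cell import * gives the robot as it stands. The module is installed in compiled form; this text tells all that it offers.
- The arm moves only by the shell command python3 -m jog 'ROWS'. ROWS is JSON, one flat list of numbers, 5 for each row, row after row: the shift along the tool's x, y, z in mm, then the turn about the tool's z in degrees, then the finger opening in mm, from 0 to 85.4. A call has 1 to 20 rows; each row is the pose to reach, as a shift and turn from the pose commanded when the call began, along the tool's axes at that moment; what a row does not reach only later rows make up. A row lasts 1/12 s, in which the tool goes at most 41.7 mm and 7.16 degrees, less where a joint would pass 70% of its speed; a pose out of reach is approached as far as the arm can. A call with a gripper value outside its range is refused whole. The fingers move at their own pace and stop on an object; the grip force is fixed at half the most. Time passes only in rows, so rows that repeat a pose let the fingers close. It gives the time, the measured TCP pose, the force and the opening at its end, in the units of the state.
- read_state(): the state, without advancing time (a new reading comes with each control period).
- get_image(name): name is "side" or "top"; returns (picture, depth): 400x640x3 uint8, blue, green, red; 400x640 float32, mm along the optical axis (not along the pixel's ray), 0 where there is no reading.
- camera_params(name): a dict with "K" (3x3 intrinsics, pixels), "T" (4x4, takes a point from camera to world coordinates). Camera axes: x right, y up, looking along -z (the intrinsics and any distortion apply to the point x, -y, -z); pixel columns grow to the right and rows downward; lengths in mm; the calibration is good to about 2 mm. A picture is of the moment at which its call begins. camera_params takes no time and is no camera call.
- finish_job(): hands the job in, once; it reports no verdict.
The state is a dict: "clock": time; "qpos": joint angles; "qd": joint speeds; "tau": joint torques, N m; "eef_pos": TCP position; "tool_rot": TCP orientation; "force": force on the tool from outside, world axes, zero at the start; "torque": the same for the moment, N m; "width": finger opening in mm.
Only numpy, scipy, OpenCV 4.12 (cv2) and the standard library are available. Lean on these libraries where they do the work, as an engineer would, in place of code of your own. Each camera call takes 0.05 s, during which the arm holds its last target.

## Working session

There is one attempt and no reset: what is moved stays moved. The work goes in short steps, Python scripts to look and compute and a shell command to move; the robot and the scene stay as the last step left them, time stands still between calls to the robot, and variables do not carry over. Pictures are saved under pics/ and viewed, and the job is handed in when it is done.

```bash
mkdir -p pics
cat > h.py <<'E'
from cell import *
import numpy as np, cv2
def snap(n,tag):
    im,d=get_image(n); cv2.imwrite(f'pics/{tag}.png',im); np.save(f'pics/{tag}.npy',d); return im,d
def px(n,d,u,v,r=1):
    p=camera_params(n);K=p['K'];T=np.array(p['T'])
    w=d[v-r:v+r+1,u-r:u+r+1];w=w[w>0];z=np.median(w)
    q=cv2.undistortPoints(np.array([[[u,v]]],float),np.array(K),np.array(p['dist']) if 'dist' in p else None)[0,0]
    return (T@np.array([q[0]*z,-q[1]*z,-z,1]))[:3]
E
python3 - <<'E'
from h import *
for n in('side','top'):
    snap(n,n+'0');p=camera_params(n);print(n,p)
print(read_state())
E
```

```text
side {'K': array([[383.81143302,   0.        , 319.33862864],
       [  0.        , 383.81143302, 203.86551085],
       [  0.        ,   0.        ,   1.        ]]), 'T': array([[-9.68582248e-01,  1.81643847e-01, -1.69864480e-01,
         3.88521891e+02],
       [-2.48169117e-01, -7.50283263e-01,  6.12770034e-01,
         6.08036666e+02],
       [-1.61405697e-02,  6.35673295e-01,  7.71789442e-01,
         8.55291252e+02],
       [ 0.00000000e+00,  0.00000000e+00,  0.00000000e+00,
         1.00000000e+00]])}
top {'K': array([[499.10867592,   0.        , 317.93747428],
       [  0.        , 499.10867592, 204.24986698],
       [  0.        ,   0.        ,   1.        ]]), 'T': array([[-1.85839136e-02,  9.92898948e-01, -1.17500285e-01,
         3.58790098e+02],
       [-9.99822787e-01, -1.88083116e-02, -8.01125522e-04,
        -2.50192798e+00],
       [-3.00541866e-03,  1.17464575e-01,  9.93072526e-01,
         1.57524743e+03],
       [ 0.00000000e+00,  0.00000000e+00,  0.00000000e+00,
         1.00000000e+00]])}
{'clock': 0.1, 'qpos': array([ 1.16218523,  0.62924754,  0.0384355 ,  1.51830081, -0.02700016,
        0.99631107, -0.01999365]), 'qd': array([ 0.00016583, -0.0016173 ,  0.00021003, -0.00274445,  0.00084166,
       -0.00020759,  0.00014045]), 'tau': array([ 2.45259376e-03, -5.64542699e+01,  1.23038538e+00, -1.93976569e+01,
        1.13132660e-02,  5.40788606e-03,  1.21920922e-05]), 'eef_pos': array([ 218.42982161, -611.90367148,  403.87407736]), 'tool_rot': array([-3.13984353e+00,  1.26551149e-05,  3.42824116e-01]), 'force': array([ 0.38419005, -0.19941028, -0.21111587]), 'torque': array([-0.02047769, -0.01142727, -0.01107913]), 'width': 85.17220405349312}
```

View pics/top0.png

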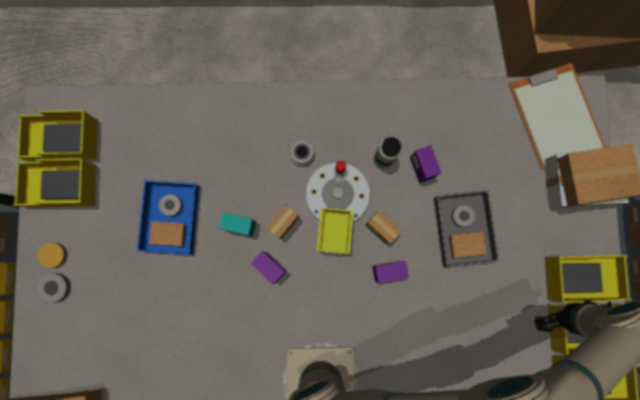

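View pics/side0.png

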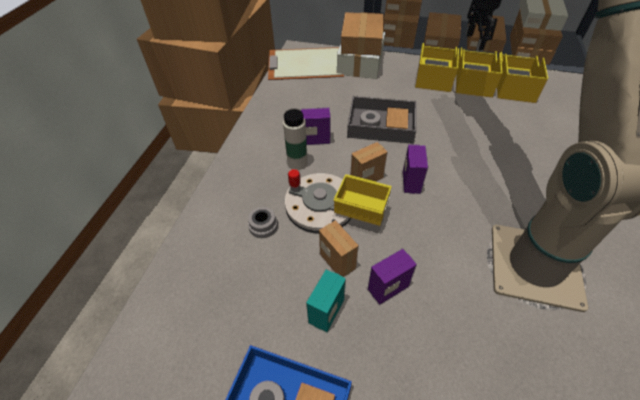

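The top view shows the blue tray at (170,217), left of the stand, so the target is carton_left and the deck goes to -0.785. The candidates on that side are:
- a brown box at (284,221)
- a turquoise box at (237,224)
- a purple box at (268,267)

The brown box fits the description. I'll confirm it in a crop and measure it.

Run:
```python
from h import *
im=cv2.imread('pics/top0.png');d=np.load('pics/top0.npy')
c=cv2.resize(im[130:290,200:420],None,fx=3.6,fy=3.6,interpolation=cv2.INTER_CUBIC);cv2.imwrite('pics/crop0.png',c)
p=camera_params('top');K=p['K'];T=p['T']
v,u=np.mgrid[0:400,0:640]
x=(u-K[0,2])/K[0,0]*d;y=(v-K[1,2])/K[1,1]*d
P=np.stack([x,-y,-d,np.ones_like(d)],-1)@T.T
P=P[...,:3];np.save('pics/P.npy',P)
def box(name,u0,u1,v0,v1,zlo,zhi):
    m=np.zeros(d.shape,bool);m[v0:v1,u0:u1]=1
    m&=(P[...,2]>zlo)&(P[...,2]<zhi)
    q=P[m]; r=cv2.minAreaRect(q[:,:2].astype(np.float32)); print(name,m.sum(),q.mean(0).round(1),'rect',r)
box('cartL',262,305,200,245,90,125)
box('cartR',362,405,200,250,90,125)
box('turq',215,260,205,240,90,125)
box('binrim',312,360,203,260,85,115)
box('knob',330,350,155,180,95,115)
box('canister',370,405,130,170,170,200)
box('bear',288,318,138,168,35,55)
box('plate',300,375,155,225,22,38)
for uv in((30,300),(340,290)):print(P[uv[1],uv[0]])
```

```text
cartL 533 [484.4 107.3 109.3] rect ((484.76568603515625, 107.8826904296875), (50.84602737426758, 89.59817504882812), 49.291996002197266)
cartR 542 [ 461.8 -193.5  108.7] rect ((462.6758117675781, -194.20700073242188), (89.66939544677734, 50.76067352294922), 45.56581497192383)
turq 537 [479.8 244.5 109.3] rect ((480.4613952636719, 245.80015563964844), (92.10818481445312, 50.11243438720703), 76.25768280029297)
binrim 382 [453.8 -49.1 100.8] rect ((453.36285400390625, -47.8231315612793), (98.08306121826172, 130.68063354492188), 83.57120513916016)
knob 99 [646.9 -69.6 106.7] rect ((646.8927612304688, -69.6011962890625), (30.242958068847656, 30.840999603271484), 2.827174425125122)
canister 318 [ 683.5 -209.9  188.5] rect ((684.7845458984375, -210.6916961669922), (54.25718307495117, 54.47015380859375), 53.88009262084961)
bear 411 [705.8  48.3  43.8] rect ((706.6453857421875, 48.72560501098633), (69.09064483642578, 71.24805450439453), 89.18324279785156)
plate 1719 [587.6 -60.3  29.8] rect ((586.3234252929688, -59.98583221435547), (233.11294555664062, 211.80821228027344), 87.57078552246094)
[262.47912417 896.6024532    6.83460489]
[274.94824652 -64.96760111  -0.85702142]
```

View pics/crop0.png

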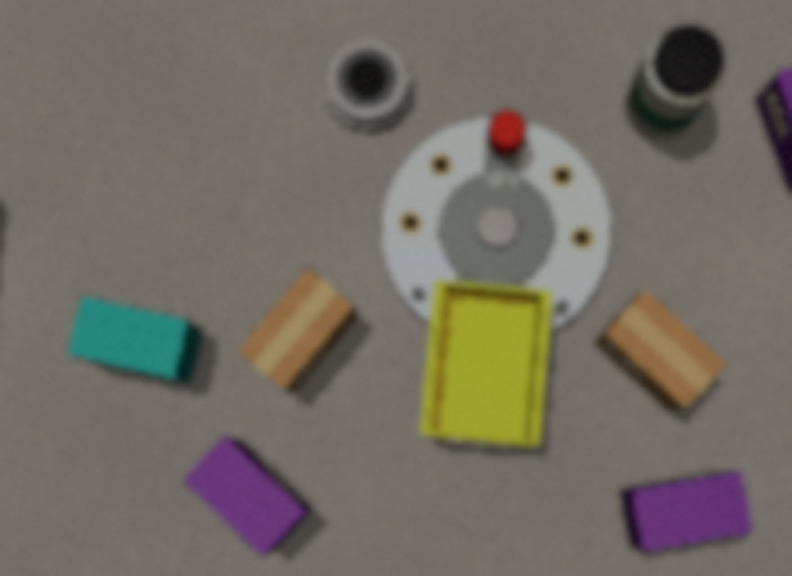

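The crop confirms it: the brown carton with a lighter tape stripe at crop (297,328) is carton_left. It isn't purple or turquoise, and it sits beside the bin at crop (487,365). Next I'll work out the moves.

```bash
cat >> h.py <<'E'
CL=np.array([484.8,107.6]);YB=np.deg2rad(-6.4)
KN=np.array([646.9,-69.7]);AX=KN-75*np.array([np.cos(YB),np.sin(YB)]);BF=KN-195*np.array([np.cos(YB),np.sin(YB)])
def go(xyz,yawdeg,frm=None):
    "rows numbers to bring TCP to xyz with tool x at yawdeg"
    s=read_state()
    p,y=(s['eef_pos'],s['tool_rot'][2]) if frm is None else frm
    d=np.array(xyz)-p
    c,sn=np.cos(y),np.sin(y)
    R=np.array([[c,sn,0],[sn,-c,0],[0,0,-1]])
    t=-(yawdeg-np.rad2deg(y)); t=(t+180)%360-180
    print('state',s['clock'],p.round(1),np.rad2deg(y).round(2),s['width'],'F',s['force'].round(1))
    print('shift',(R.T@d).round(1),'turn',round(t,1))
E
python3 - <<'E'
from h import *
print(AX,BF)
go([*CL,400],139.3,(np.array([218.5,-612.2,404.7]),0.3428))
P=np.load('pics/P.npy')
print('hub',P[192,338],'arm',P[176,340])
E
```

```text
[572.36740606 -61.33983008] [453.11525576 -47.96355822]
state 0.1 [ 218.5 -612.2  404.7] 19.64 85.17220405349312 F [ 0.4 -0.2 -0.2]
shift [ 492.7 -588.4    4.7] turn -119.7
hub [575.91663804 -63.81399147  51.58751345] arm [627.3042877  -71.55656789  42.92262966]
```

```bash
python3 -m jog '[20,-24,0,-5,85, 45,-54,0,-11,85, 70,-84,0,-17,85, 97,-116,0,-24,85, 123,-147,0,-30,85, 150,-179,0,-36,85, 176,-210,0,-43,85, 203,-242,0,-49,85, 229,-274,0,-56,85, 256,-305,0,-62,85, 282,-337,0,-69,85, 308,-368,0,-75,85, 335,-400,0,-81,85, 361,-431,0,-88,85, 388,-463,0,-94,85, 414,-495,0,-101,85, 440,-526,2,-107,85, 463,-553,3,-113,85, 482,-576,4,-118,85, 492.7,-588.4,4.7,-119.7,85]'; python3 -m jog '[0,0,0,0,85, 0,0,0,0,85, 0,0,0,0,85]'
python3 - <<'E'
from h import *
go([*CL,242],139.3)
print(read_state()['qpos'])
snap('top','top1');snap('side','side1')
E
```

```text
clock: 1.77
eef_pos: [485.3, 111.6, 400.0]
tool_rot: [3.139, -0.001, 2.44]
force: [0.0, -0.6, 0.6]
width: 85.3
clock: 2.02
eef_pos: [484.4, 106.4, 399.6]
tool_rot: [-3.14, -0.0, 2.43]
force: [-1.0, 0.2, 0.8]
width: 84.8
state 2.0167 [484.4 106.4 399.6] 139.24 84.84323146543825 F [-1.   0.2  0.8]
shift [  0.5   1.2 157.6] turn -0.1
[ 0.15234706  0.47237159 -0.6073362   1.93188898  0.35519007  0.8465012
  0.21610193]
```

View pics/side1.png

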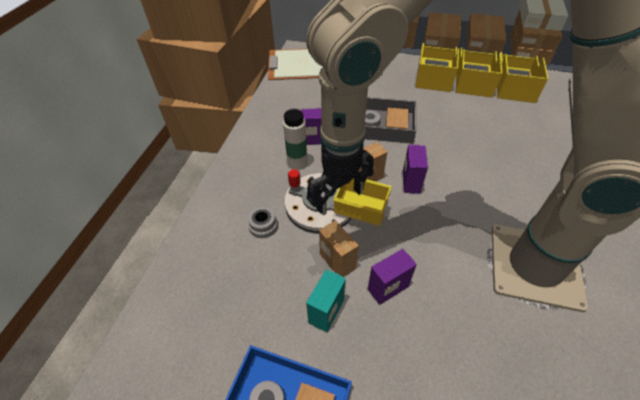

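The side view shows the open gripper above the brown carton at about (338,245), with nothing disturbed. Now I'll go down and grip.

```bash
python3 -m jog '[0,0,25,0,85, 0,0,55,0,85, 0,0,85,0,85, 0,0,110,0,85, 0,0,130,0,85, 0,0,145,0,85, 0,0,153,0,85, 0,0,158,0,85, 0,0,158,0,85, 0,0,158,0,85]'
python3 - <<'E'
from h import *
go([*CL,242],139.3)
snap('side','side2')
E
```

```text
clock: 2.95
eef_pos: [485.1, 107.4, 242.6]
tool_rot: [3.141, 0.001, 2.431]
force: [0.1, -0.5, 1.2]
width: 84.9
state 2.95 [485.1 107.4 242.6] 139.3 84.93400098657375 F [ 0.1 -0.5  1.2]
shift [0.4 0.  0.6] turn 0.0
```

View pics/side2.png

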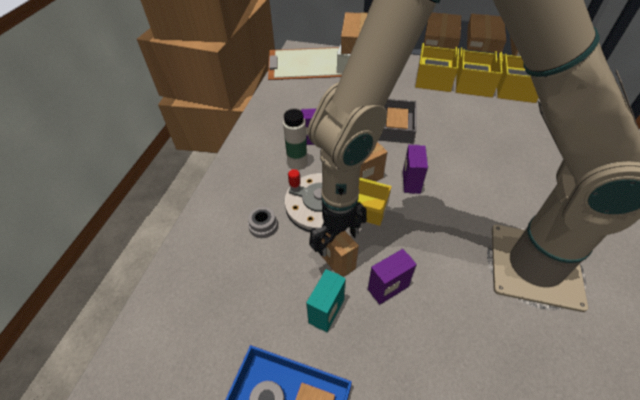

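The side view shows the fingers straddling the carton top at about (342,240). Now I'll close and lift.

```bash
python3 -m jog '[0,0,0,0,30, 0,0,0,0,30, 0,0,0,0,30, 0,0,0,0,30, 0,0,0,0,30, 0,0,0,0,30, 0,0,0,0,30, 0,0,0,0,30]'; python3 -m jog '[0,0,-8,0,30, 0,0,-20,0,30, 0,0,-36,0,30, 0,0,-54,0,30, 0,0,-72,0,30, 0,0,-90,0,30, 0,0,-106,0,30, 0,0,-118,0,30, 0,0,-126,0,30, 0,0,-130,0,30, 0,0,-130,0,30, 0,0,-130,0,30]'
python3 - <<'E'
from h import *
snap('top','top3');snap('side','side3')
print(BF)
go([*BF,372],173.6,(np.array([*CL,372]),np.deg2rad(139.3)))
go([*BF,372],173.6)
E
```

```text
clock: 3.67
eef_pos: [484.8, 107.5, 242.7]
tool_rot: [3.141, 0.001, 2.432]
force: [-1.2, -1.1, 5.9]
width: 49.7
clock: 4.67
eef_pos: [484.5, 107.4, 371.6]
tool_rot: [-3.141, -0.0, 2.432]
force: [0.4, -0.7, -3.5]
width: 49.5
[453.11525576 -47.96355822]
state 4.7667 [484.8 107.6 372. ] 139.3 49.49548278162598 F [-0.6 -0.3 -4.3]
shift [ -77.4 -138.6    0. ] turn -34.3
state 4.7667 [484.4 107.4 371.2] 139.34 49.49548278162598 F [-0.6 -0.3 -4.3]
shift [ -77.5 -138.3   -0.8] turn -34.3
```

View pics/side3.png

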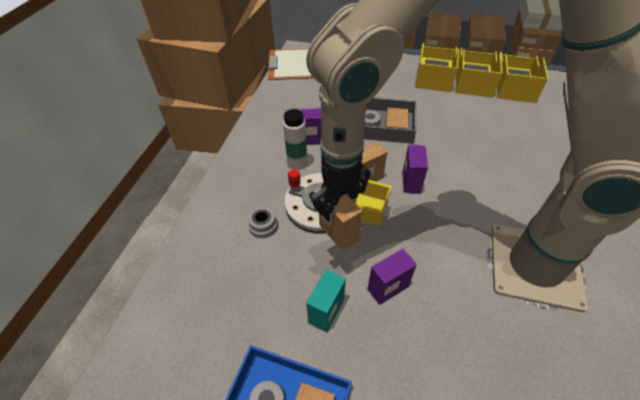

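The side view shows the carton lifted and upright at about (345,220). I'll carry it over the bin.

```bash
python3 -m jog '[-3,-5,0,-1,30, -8,-14,0,-3,30, -14,-25,0,-6,30, -21,-38,0,-9,30, -28,-50,0,-12,30, -35,-63,0,-15,30, -42,-75,0,-18,30, -49,-88,0,-22,30, -56,-100,0,-25,30, -63,-113,0,-28,30, -69,-123,0,-31,30, -74,-132,0,-33,30, -77,-138,0,-34,30, -77.4,-138.6,0,-34.3,30, -77.4,-138.6,0,-34.3,30, -77.4,-138.6,0,-34.3,30, -77.4,-138.6,0,-34.3,30]'
python3 - <<'E'
from h import *
go([*BF,291],173.6)
snap('top','top4');snap('side','side4')
c=cv2.imread('pics/side4.png')[110:300,230:450];cv2.imwrite('pics/crop4.png',cv2.resize(c,None,fx=3,fy=3,interpolation=cv2.INTER_CUBIC))
E
```

```text
clock: 6.18
eef_pos: [453.3, -47.4, 372.0]
tool_rot: [3.141, 0.0, 3.031]
force: [-0.9, 0.5, -2.5]
width: 49.1
state 6.1833 [453.3 -47.4 372. ] 173.69 49.131317936975485 F [-0.9  0.5 -2.5]
shift [ 0.1 -0.6 81. ] turn 0.1
```

View pics/crop4.png

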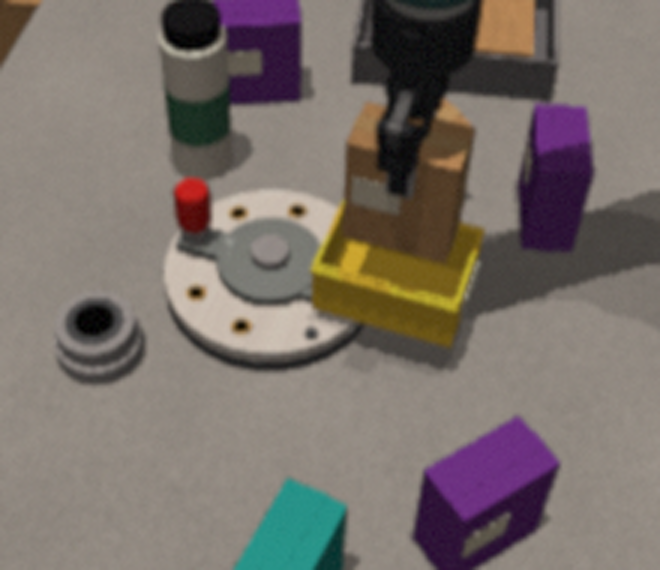

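View pics/top4.png

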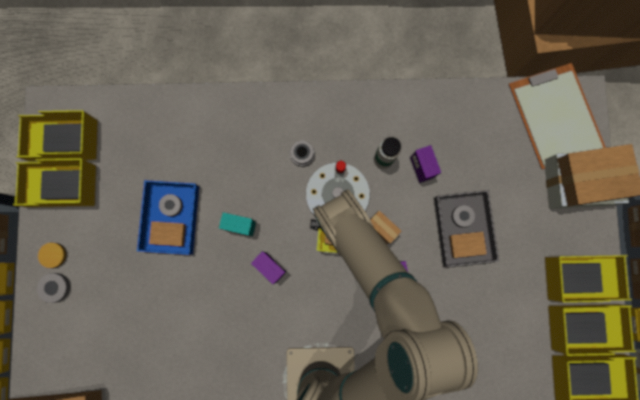

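The crop shows the carton over the bin, aligned with it, bottom still above the rim at crop (410,240). I'll lower it slowly.

```bash
python3 -m jog '[0,0,5,0,30, 0,0,12,0,30, 0,0,20,0,30, 0,0,28,0,30, 0,0,36,0,30, 0,0,44,0,30, 0,0,52,0,30, 0,0,60,0,30, 0,0,67,0,30, 0,0,72,0,30, 0,0,76,0,30, 0,0,78,0,30, 0,0,79,0,30, 0,0,80,0,30, 0,0,80,0,30, 0,0,80,0,30]'; python3 -m jog '[0,0,1,0,30, 0,0,1.5,0,30, 0,0,1.5,0,30]'
python3 - <<'E'
from h import *
snap('side','side5')
c=cv2.imread('pics/side5.png')[110:300,230:450];cv2.imwrite('pics/crop5.png',cv2.resize(c,None,fx=3,fy=3,interpolation=cv2.INTER_CUBIC))
E
```

```text
clock: 7.62
eef_pos: [453.3, -48.0, 292.2]
tool_rot: [-3.142, 0.001, 3.03]
force: [-0.5, 0.4, -4.4]
width: 49.5
clock: 7.87
eef_pos: [453.2, -48.0, 290.6]
tool_rot: [-3.142, 0.0, 3.031]
force: [-0.0, 0.9, -3.4]
width: 48.9
```

View pics/crop5.png

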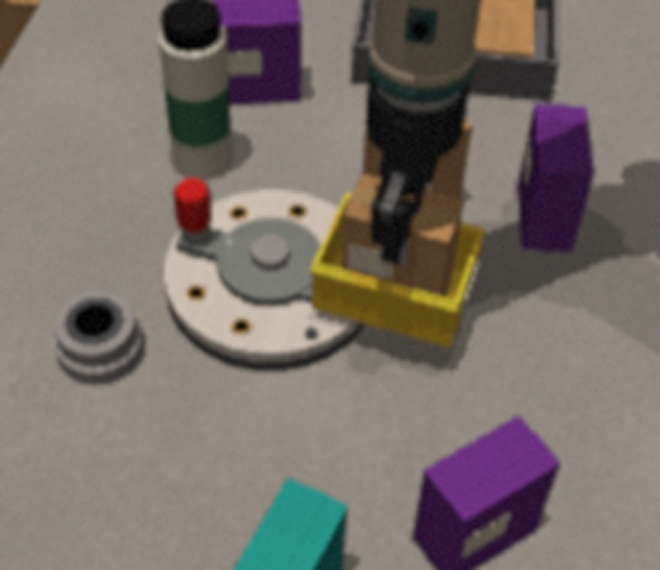

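The carton is in the bin between the walls, and the force shows it hasn't touched the floor yet. I'll go down a little more.

```bash
python3 -m jog '[0,0,0.7,0,30, 0,0,0.7,0,30, 0,0,0.7,0,30]'; python3 -m jog '[0,0,0.8,0,30, 0,0,0.8,0,30, 0,0,0.8,0,30]'
```

```text
clock: 8.17
eef_pos: [453.2, -47.9, 290.2]
tool_rot: [-3.141, 0.0, 3.03]
force: [-1.2, -0.5, 4.1]
width: 49.5
clock: 8.42
eef_pos: [453.2, -47.7, 290.1]
tool_rot: [-3.141, 0.001, 3.03]
force: [-4.4, -0.2, 14.5]
width: 49.4
```

It has touched the floor (14 N up). I'll ease off and open.

```bash
python3 -m jog '[0,0,-0.5,0,55, 0,0,-0.5,0,65, 0,0,-0.5,0,75, 0,0,-0.5,0,80, 0,0,-0.5,0,80, 0,0,-0.5,0,80, 0,0,-0.5,0,80]'; python3 -m jog '[0,0,-5,0,80, 0,0,-15,0,80, 0,0,-30,0,80, 0,0,-50,0,80, 0,0,-70,0,80, 0,0,-85,0,80, 0,0,-95,0,80, 0,0,-100,0,80, 0,0,-100,0,80]'
python3 - <<'E'
from h import *
go([*KN,380],173.6)
snap('side','side6');snap('top','top6')
c=cv2.imread('pics/side6.png')[110:300,230:450];cv2.imwrite('pics/crop6.png',cv2.resize(c,None,fx=3,fy=3,interpolation=cv2.INTER_CUBIC))
E
```

```text
clock: 9.0
eef_pos: [453.2, -48.0, 289.4]
tool_rot: [3.142, -0.0, 3.031]
force: [-0.9, 0.2, -1.1]
width: 80.2
clock: 9.75
eef_pos: [453.4, -48.0, 390.6]
tool_rot: [-3.141, 0.002, 3.03]
force: [-1.0, -0.2, -0.7]
width: 80.0
state 9.75 [453.4 -48.  390.6] 173.62 79.97426849207069 F [-1.  -0.2 -0.7]
shift [-1.947e+02 -1.000e-01  1.060e+01] turn 0.0
```

View pics/crop6.png

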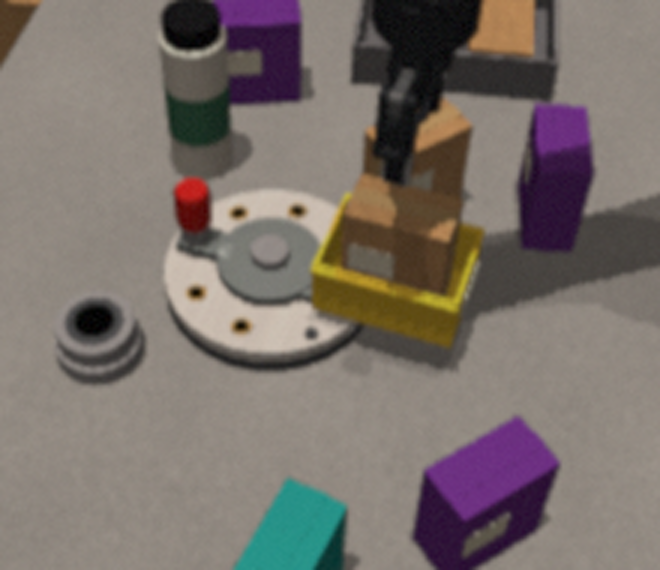

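The carton stands upright in the bin at crop (400,235), released, and the fingers are clear above it. I'll move over the knob.

```bash
python3 -m jog '[-6,0,0,0,80, -18,0,0,0,80, -35,0,0,0,80, -55,0,0,0,80, -75,0,0,0,80, -95,0,0,0,80, -115,0,0,0,80, -135,0,0,0,80, -155,0,3,0,80, -172,0,6,0,80, -185,0,9,0,80, -192,0,10,0,80, -194.5,0,10,0,80, -194.5,0,10,0,80, -194.5,0,10,0,80]'
python3 - <<'E'
from h import *
go([*KN,243],173.6)
print(read_state()['qpos'].round(2))
_,d=snap('top','top7')
p=camera_params('top');K=p['K'];T=p['T']
v,u=np.mgrid[0:400,0:640]
P=np.stack([(u-K[0,2])/K[0,0]*d,-(v-K[1,2])/K[1,1]*d,-d,np.ones_like(d)],-1)@T.T
m=np.zeros(d.shape,bool);m[200:262,310:365]=1;m&=(P[...,2]>145)&(P[...,2]<170)
q=P[m];print(m.sum(), q.mean(0) if len(q) else 0); 
if len(q)>20: print(cv2.minAreaRect(q[:,:2].astype(np.float32)))
E
```

```text
clock: 11.1
eef_pos: [646.0, -69.3, 379.2]
tool_rot: [-3.142, -0.001, 3.031]
force: [-0.2, 0.3, 0.5]
width: 80.3
state 11.1 [646.  -69.3 379.2] 173.67 80.33339057673476 F [-0.2  0.3  0.5]
shift [ -0.9  -0.3 136.2] turn 0.1
[ 0.47  0.75 -0.73  1.53  0.54  1.07  1.07]
552 [453.81238543 -46.55391148 156.95682083   1.        ]
((454.22967529296875, -46.71021270751953), (49.98415756225586, 90.24820709228516), 83.6771011352539)
```

View pics/top7.png

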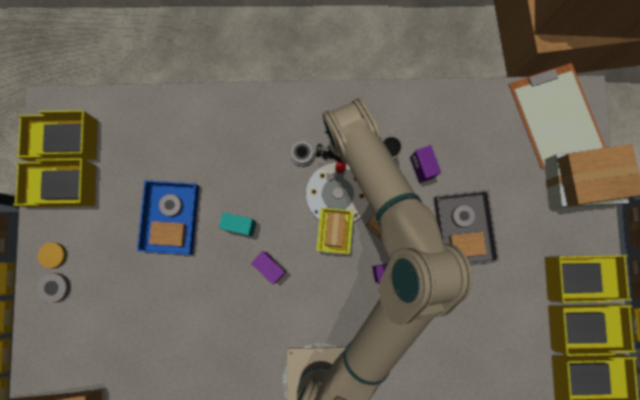

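The top view shows the carton centred in the bin at about (336,231): measured (454,-47) with its top at 157 mm. The gripper is above the knob. Next I'll go down to the knob.

```bash
python3 -m jog '[0,0,6,0,80, 0,0,18,0,80, 0,0,34,0,80, 0,0,50,0,80, 0,0,66,0,80, 0,0,82,0,80, 0,0,98,0,80, 0,0,112,0,80, 0,0,124,0,80, 0,0,132,0,80, -0.8,0,136,0,80, -0.8,0,137,0,80, -0.8,0,137,0,80, -0.8,0,137,0,80]'
python3 - <<'E'
from h import *
go([*KN,243],173.6)
snap('side','side8')
c=cv2.imread('pics/side8.png')[110:300,230:450];cv2.imwrite('pics/crop8.png',cv2.resize(c,None,fx=3,fy=3,interpolation=cv2.INTER_CUBIC))
E
```

```text
clock: 12.32
eef_pos: [647.6, -69.5, 243.2]
tool_rot: [3.141, 0.001, 3.031]
force: [-0.7, -0.5, -0.2]
width: 80.2
state 12.3167 [647.6 -69.5 243.2] 173.64 80.20740552484746 F [-0.7 -0.5 -0.2]
shift [ 0.7 -0.2  0.2] turn 0.0
```

View pics/crop8.png

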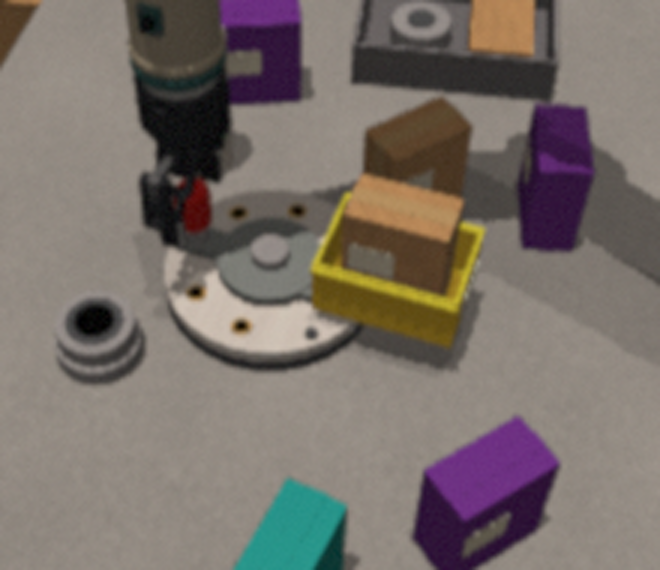

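The side crop shows the fingers straddling the knob at crop (195,205). I'll close on it.

```bash
python3 -m jog '[0,0,0,0,20, 0,0,0,0,20, 0,0,0,0,20, 0,0,0,0,20, 0,0,0,0,20, 0,0,0,0,20, 0,0,0,0,20, 0,0,0,0,20, 0,0,0,0,20, 0,0,0,0,20]'; python3 -m jog '[0,0,-2,0,20, 0,0,-5,0,20, 0,0,-8,0,20, 0,0,-11,0,20, 0,0,-14,0,20, 0,0,-17,0,20, 0,0,-19,0,20, 0,0,-20,0,20, 0,0,-20,0,20, 0,0,-20,0,20]'
python3 - <<'E'
from h import *
go([*KN,263],173.6);print(read_state()['torque'])
snap('side','side9')
c=cv2.imread('pics/side9.png')[110:300,230:450];cv2.imwrite('pics/crop9.png',cv2.resize(c,None,fx=3,fy=3,interpolation=cv2.INTER_CUBIC))
E
```

```text
clock: 13.2
eef_pos: [647.4, -70.4, 243.3]
tool_rot: [-3.14, 0.001, 3.03]
force: [-1.3, -2.7, 4.9]
width: 32.4
clock: 14.03
eef_pos: [647.4, -70.6, 261.2]
tool_rot: [-3.141, -0.0, 3.03]
force: [4.4, -2.9, -13.7]
width: 32.8
state 14.0333 [647.4 -70.6 261.2] 173.62 32.79198607711241 F [  4.4  -2.9 -13.7]
shift [ 0.6  0.8 -1.8] turn 0.0
[-0.75858364 -1.1259144   0.26410428]
```

View pics/crop9.png

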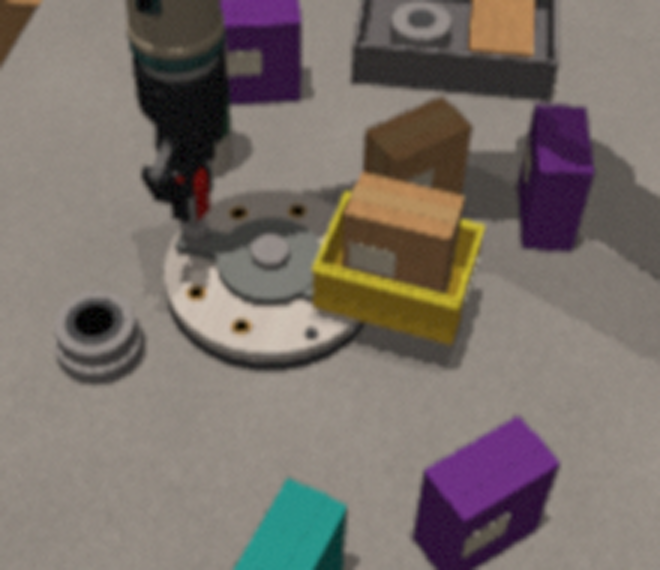

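The knob is up about 18 mm and the 13.7 N downward pull matches the spring. I'll carry it along the arc to -45°, which is knob to the right and bin to the left.

```bash
python3 -m jog '[0,-1.3,0,1,20, 0.1,-3.3,0,2.5,20, 0.2,-5.9,0,4.5,20, 0.6,-9.1,0,7,20, 1.1,-13,0,10,20, 1.9,-16.9,0,13,20, 2.9,-20.7,0,16,20, 4.1,-24.4,0,19,20, 5.5,-28.1,0,22,20, 7,-31.7,0,25,20, 8.8,-35.2,0,28,20, 10.7,-38.6,0,31,20, 12.8,-41.9,0,34,20, 15.1,-45.1,0,37,20, 17.1,-47.7,0,39.5,20, 18.8,-49.7,0,41.5,20, 20.2,-51.2,0,43,20, 21.1,-52.1,0,44,20, 22,-53,0,45,20, 22,-53,0,45,20]'
python3 - <<'E'
from h import *
a=np.deg2rad(-51.4)
E=AX+75*np.array([np.cos(a),np.sin(a)]);print(E)
go([*E,261],128.6)
_,d=snap('top','top10')
snap('side','side10')
p=camera_params('top');K=p['K'];T=p['T']
v,u=np.mgrid[0:400,0:640]
P=np.stack([(u-K[0,2])/K[0,0]*d,-(v-K[1,2])/K[1,1]*d,-d,np.ones_like(d)],-1)@T.T
def box(name,u0,u1,v0,v1,zlo,zhi):
    m=np.zeros(d.shape,bool);m[v0:v1,u0:u1]=1
    m&=(P[...,2]>zlo)&(P[...,2]<zhi)
    q=P[m]; r=cv2.minAreaRect(q[:,:2].astype(np.float32)); print(name,m.sum(),q.mean(0).round(1),'rect',r)
box('carton',260,340,190,260,145,170)
box('rim',260,340,180,262,92,112)
s=P
E
```

```text
clock: 15.75
eef_pos: [620.0, -121.0, 261.5]
tool_rot: [3.141, 0.001, 2.242]
force: [7.3, -3.9, -13.2]
width: 32.4
[ 619.15837582 -119.95386552]
state 15.75 [ 620.  -121.   261.5] 128.47 32.406376969486956 F [  7.3  -3.9 -13.2]
shift [ 1.3 -0.1  0.5] turn -0.1
carton 552 [498.5  32.6 157.    1. ] rect ((498.76983642578125, 32.87398147583008), (50.05945587158203, 89.88018035888672), 38.86069107055664)
rim 428 [482.5  48.3 102.8   1. ] rect ((459.169189453125, 80.91786193847656), (98.33724212646484, 254.09222412109375), 38.825016021728516)
```

View pics/top10.png

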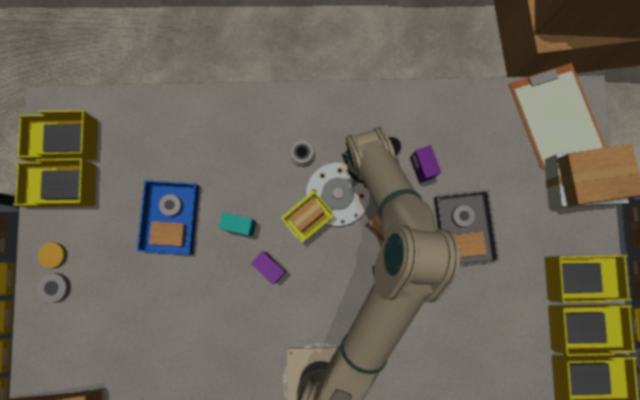

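View pics/side10.png

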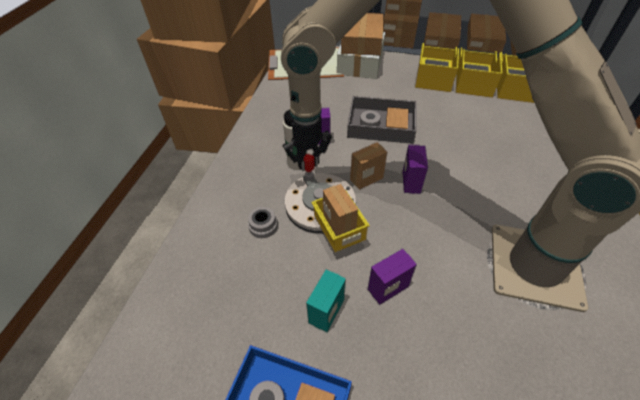

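The views show the bin swung left to about top (307,217). The carton yaw went from 83.68° to 38.86°, so the deck is at about -44.8°, with the canister still standing. I'll lower the pin into the hole.

```bash
python3 -m jog '[0,0,2,0,20, 0,0,4,0,20, 0,0,6,0,20, 0,0,8,0,20, 0,0,10,0,20, 0,0,12,0,20, 0,0,14,0,20, 0,0,16,0,20, 0,0,16,0,20, 0,0,16,0,20]'
```

```text
clock: 16.68
eef_pos: [620.2, -120.8, 246.2]
tool_rot: [3.14, 0.001, 2.243]
force: [5.4, -4.3, -7.9]
width: 32.4
```

The force has dropped to 7.9 N at 3 mm up, so the pin is entering the hole. I'll go down the rest and release.

```bash
python3 -m jog '[0,0,1,0,20, 0,0,2,0,20, 0,0,3,0,20, 0,0,3,0,20, 0,0,3,0,20]'; python3 -m jog '[0,0,0,0,36, 0,0,0,0,42, 0,0,0,0,50, 0,0,0,0,60, 0,0,0,0,70, 0,0,0,0,70, 0,0,0,0,70]'
python3 - <<'E'
from h import *
snap('side','side11')
c=cv2.imread('pics/side11.png')[110:300,230:450];cv2.imwrite('pics/crop11.png',cv2.resize(c,None,fx=3,fy=3,interpolation=cv2.INTER_CUBIC))
E
```

```text
clock: 17.1
eef_pos: [620.2, -120.7, 243.5]
tool_rot: [3.14, 0.002, 2.243]
force: [4.0, -4.2, -6.6]
width: 32.5
clock: 17.68
eef_pos: [619.5, -119.7, 243.6]
tool_rot: [3.141, -0.0, 2.245]
force: [0.1, 0.0, -0.3]
width: 70.1
```

View pics/crop11.png

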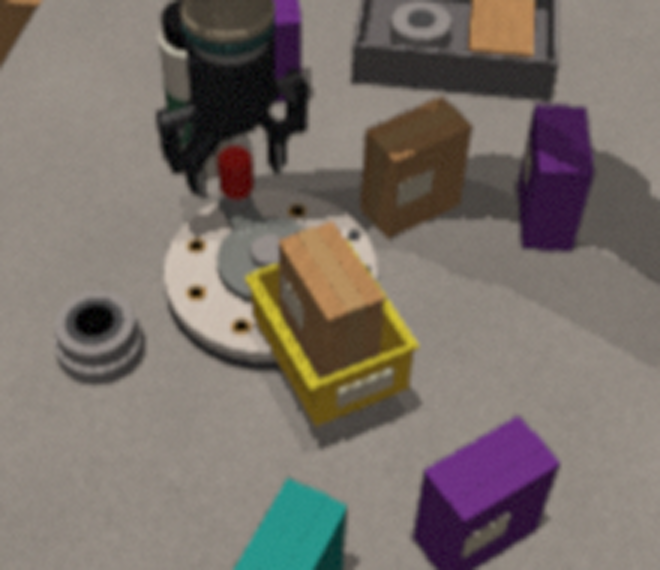

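The side crop shows the fingers open around the knob at crop (236,172). I'll retreat straight up and check.

```bash
python3 -m jog '[0,0,-5,0,70, 0,0,-15,0,70, 0,0,-30,0,70, 0,0,-50,0,70, 0,0,-75,0,70, 0,0,-100,0,70, 0,0,-125,0,70, 0,0,-145,0,70, 0,0,-155,0,70, 0,0,-160,0,70, 0,0,-160,0,70, 0,0,-160,0,70]'
python3 - <<'E'
from h import *
go([560,-300,403],128.6)
_,d=snap('side','side12')
c=cv2.imread('pics/side12.png')[110:300,230:450];cv2.imwrite('pics/crop12.png',cv2.resize(c,None,fx=3,fy=3,interpolation=cv2.INTER_CUBIC))
# knob top height: compare with initial view
for t in('side0','side12'):
    im=cv2.imread(f'pics/{t}.png').astype(int);d=np.load(f'pics/{t}.npy')
    p=camera_params('side');K=p['K'];T=p['T']
    v,u=np.mgrid[0:400,0:640]
    P=(np.stack([(u-K[0,2])/K[0,0]*d,-(v-K[1,2])/K[1,1]*d,-d,np.ones_like(d)],-1)@T.T)[...,:3]
    m=(im[...,2]>100)&(im[...,2]>2.2*im[...,1])&(im[...,2]>2.2*im[...,0])&(u>270)&(u<340)&(v>150)&(v<200)
    q=P[m];print(t,m.sum(),q.mean(0).round(1),np.percentile(q[:,2],[5,50,90,97]).round(1))
E
```

```text
clock: 18.73
eef_pos: [619.2, -119.9, 402.7]
tool_rot: [-3.141, -0.001, 2.245]
force: [-0.3, 0.6, -0.1]
width: 70.0
state 18.7333 [ 619.2 -119.9  402.7] 128.64 70.0016453845422 F [-0.3  0.6 -0.1]
shift [-103.7 -158.6   -0.3] turn 0.0
side0 82 [647.2 -69.8 110.6] [107.4 111.  112.8 113.5]
side12 22 [ 616.3 -112.5  109.7] [107.7 110.  111.5 111.9]
```

View pics/crop12.png

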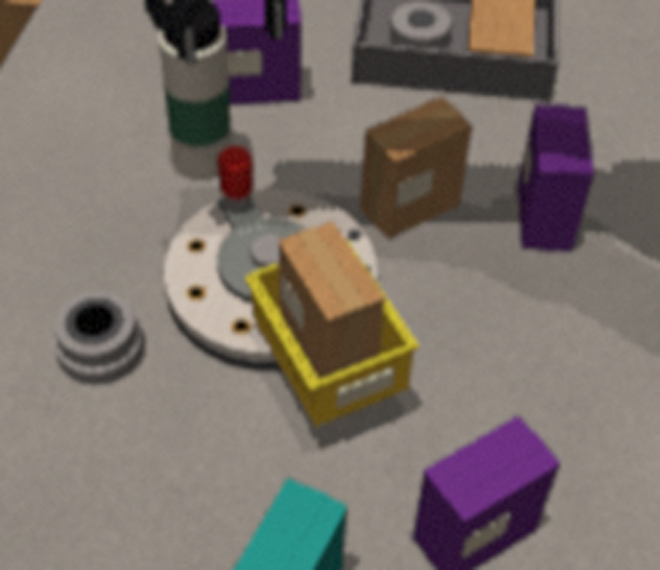

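The crop shows the knob seated, the carton upright in the bin and the canister standing. The knob height matches its starting value. One last top-view check, then I'll hand in.

Run:
```python
from h import *
_,d=snap('top','top13')
p=camera_params('top');K=p['K'];T=p['T']
v,u=np.mgrid[0:400,0:640]
P=(np.stack([(u-K[0,2])/K[0,0]*d,-(v-K[1,2])/K[1,1]*d,-d,np.ones_like(d)],-1)@T.T)[...,:3]
def box(name,u0,u1,v0,v1,zlo,zhi):
    m=np.zeros(d.shape,bool);m[v0:v1,u0:u1]=1
    m&=(P[...,2]>zlo)&(P[...,2]<zhi)
    q=P[m]; r=cv2.minAreaRect(q[:,:2].astype(np.float32)); print(name,m.sum(),q.mean(0).round(1),'rect',r)
box('carton',270,340,190,260,145,170)
box('rim',275,340,190,250,92,112)
box('bear',288,318,138,168,35,55)
a=YB+np.pi-np.pi/4;print('bin centre expected',AX+120*np.array([np.cos(a),np.sin(a)]))
```

```text
carton 553 [498.3  32.5 156.8] rect ((498.3714904785156, 32.62010955810547), (50.4810905456543, 90.10743713378906), 39.62619400024414)
rim 364 [498.4  30.1 101.9] rect ((498.1917419433594, 31.88703155517578), (98.25851440429688, 127.78610229492188), 39.1720085144043)
bear 408 [706.1  48.2  44.2] rect ((706.72802734375, 48.68474578857422), (71.6513442993164, 69.23977661132812), 0.19474691152572632)
bin centre expected [497.50185446  32.44262661]
```

Run:
```python
from cell import *
print(finish_job())
```

```text
the job is handed in; nothing more can be done
None
```

I stood the brown carton from the blue tray's side (carton_left) upright in the yellow bin and let go of it. I then pulled the red pin about 18 mm, swung the deck one hole towards the blue tray, let the pin in and released it. I handed the job in at about 19 s; it reported no verdict.

What my last checks showed:
- **Carton:** its centre is at (498, 33) mm against an expected bin centre of (498, 32). Its top is at 157 mm, so it is standing on the bin floor, upright.
- **Deck:** the bin rim measured about -44.4° from the start. The carton's yaw agrees, reading between -44.1° and -44.8°. The hole is at -45°.
- **Pin:** it appears fully home. The gripper was back within about 0.3 mm of its original grip height when I let go. After release the camera put the knob's visible top at about its starting height, with fewer pixels (22 against 82).
- **Everything else:** the bearings measured within 1 mm of where they started. In the side view the canister was still standing and the other carton was in its place; I did not re-measure either, because the arm blocked the canister from the top camera and I judged the carton by eye. The gripper was well clear of everything.

No check failed.

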